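# Unstack the finished workpieces into their inspection nests

## Robot

A 7-joint arm with a two-finger parallel gripper is mounted at the origin on the work surface. World frame = base frame: x ahead of the robot, y to its left, z up, the work surface at z = 0. Lengths are in mm, angles in degrees, forces in N, time in s.
With the tool pointing down it reaches from about 425 to 1025 mm from the base axis. Payload 9.4 kg.
Tool frame: the origin (TCP) lies midway between the tips of the shut fingers; the grasp point (between the pads) lies 19 mm behind it; z points along the fingers, x is the direction in which the jaws open and shut, and the axes are right-handed (so a half turn about z gives the same grasp; the last joint's range is limited). The gripper opens to 93 mm and grips with 3 to 60 N. Pads are 15 mm wide; open, the fingers measure 128 mm over their backs; the gripper's body (75 mm by 188 mm) begins 65 mm behind the grasp point.
Start: joints at [65.621, 34.337, -0.143, 91.639, 0.103, 54.024, -4.572], TCP at [247.774, -681.346, 218.618] pointing down, gripper open.
Joint ranges: [-147.43, 147.43], [-19.82, 112.94], [-74.19, 73.91], [6.32, 146.72], [-59.91, 239.91], [6.04, 106.73], [-150.56, 150.56]. Speed limits (degrees/s): [127.2, 127.2, 172.46, 172.46, 180, 180, 180].

## Interface

Orientations are given as a 3x3 rotation matrix whose columns are the frame's x, y, z axes.
In Python, from workcell import arm gives the robot as it stands.
- The arm moves only by the tool send_rows, never from a script. Its argument "steps" is a list of rows, each a list of 7 numbers: the shift along the world's x, y, z in mm, then the turn, a rotation vector about the world's x, y, z in rad, then the finger opening in mm, from 0 to 93. In form: [[tx, ty, tz, ax, ay, az, gripper], ...]. A call has 1 to 20 rows; each row is the pose to reach, as a shift and turn from the pose commanded when the call began; what a row does not reach only later rows make up. A row lasts 1/10 s, in which the tool goes at most 50 mm and 8.59 degrees, less where a joint would pass 70% of its speed; a pose out of reach is approached as far as the arm can. A call with a gripper value outside its range is refused whole. The fingers move at their own pace and stop on an object; "force" is the grip in N (left out, the last holds). Time passes only in rows, so rows that repeat a pose let the fingers close. It gives the time, the measured TCP pose, the force and the opening at its end, in the units of the state.
- arm.sense(): the state, without advancing time (a new reading comes with each control period).
- arm.grab_frame(name): name is "scene" or "top"; returns (picture, depth): 400x640x3 uint8, red, green, blue; 400x640 float32, mm along the optical axis (not along the pixel's ray), 0 where there is no reading.
- arm.camera_model(name): a dict with "mtx" (3x3 intrinsics, pixels), "k1" (the pictures are not rectified: a ray, as slopes to the right and down, at radius r is drawn at 1 + k1 r^2 times it, then the intrinsics apply), "xyz" and "attitude" of the camera in the world. Camera axes: x right, y down, z forward; pixel columns grow to the right and rows downward; lengths in mm; the calibration is good to about 2 mm. A picture is of the moment at which its call begins. camera_model takes no time and is no camera call.
- arm.hand_in(): hands the job in, once; it reports no verdict.
Trained networks look in the newest picture that a camera, given by its name, has taken for a name from the list of things; names that differ only in an ending like _2 or _b are one class to them, and where a whole thing is asked for, a point or a joint stands for the part that bears it (a point fixed in the world has none). Each returns a list of dicts, best first, with "confidence" (0 to 1); they miss things now and then, are a little off and sometimes report something else, mostly with a low value. They report only what shows in the picture. A call takes as long as a camera call. They do not tell look-alikes from the thing itself.
- arm.boxes_of(target, camera): "position" ([x, y, z] in mm, in world coordinates, good to about 4 mm: the middle of the surface that is visible of it).
The state is a dict: "time_s": time; "joints": joint angles; "qd": joint speeds; "tau": joint torques, N m; "eef_pos": TCP position; "eef_rot": TCP orientation; "contact_force": force on the tool from outside, world axes, zero at the start; "torque": the same for the moment, N m; "grip_width": finger opening in mm.
Only numpy, scipy, OpenCV 4.12 (cv2) and the standard library are available. Lean on these libraries where they do the work, as an engineer would, in place of code of your own. Each camera call takes 0.05 s, during which the arm holds its last target.

## Task

Take the two stacks of machined workpieces on the bench apart and set each of the five pieces into its own nest: the shallow recess that has its shape and size (big disc, square block, hexagon, oblong block, small round pin). Each must end upright as it stands in the stack, flat on the floor of its recess inside the rim, and let go; do not let any piece topple over on the way.

Things in the scene. Friction and masses are not known exactly. Their poses are not given: they have to be found in the camera images.
- disc_center (a point): The big disc: a solid round workpiece of 66 mm diameter, grey engineering plastic, about 0.2 kg. 40 mm tall. Origin: its centre, 20 mm above its underside; z is its upright axis. Stands on the bench as the bottom of one stack.
- square_center (a point): The square block: 64 x 64 mm seen from above, solid grey engineering plastic, about 0.23 kg; x and y are square to its sides. 40 mm tall. Origin: its centre, 20 mm above its underside; z is its upright axis. Stands on the bench as the bottom of the other stack.
- hex_center (a point): The hexagon: 40 mm across its flats, bare aluminium, about 0.15 kg; its y axis is square to a pair of flats (the other pairs 60 degrees either way). 40 mm tall. Origin: its centre, 20 mm above its underside; z is its upright axis. Stands on the disc or on the square block (it varies) and always carries the pin.
- bar_center (a point): The oblong block: 56 mm along its x, 30 mm along its y, bare aluminium, about 0.2 kg. 40 mm tall. Origin: its centre, 20 mm above its underside; z is its upright axis. Stands on whichever of the disc and the square block does not carry the hexagon.
- pin_center (a point): The small round pin: solid, brass, 26 mm diameter, about 0.2 kg. 40 mm tall. Origin: its centre, 20 mm above its underside; z is its upright axis. Stands upright on the hexagon, as the top of the stack of three.
- nest_disc: Nest of the big disc: lies flat on the bench, fixed. A 4 mm thick floor of black rubber with a pale plywood rim round it, 9 mm wide and standing 5 mm above the floor (rim top 9 mm above the bench). Origin: the centre of the recess, on the underside (bench level), so the surface of its floor is at z = +4 mm; z up. Recess round, 84 mm across inside the rim.
- nest_square: Nest of the square block: lies flat on the bench, fixed. A 4 mm thick floor of black rubber with a pale plywood rim round it, 9 mm wide and standing 5 mm above the floor (rim top 9 mm above the bench). Origin: the centre of the recess, on the underside (bench level), so the surface of its floor is at z = +4 mm; z up. Recess square, 82 x 82 mm inside the rim, sides along its x and y.
- nest_hex: Nest of the hexagon: lies flat on the bench, fixed. A 4 mm thick floor of black rubber with a pale plywood rim round it, 9 mm wide and standing 5 mm above the floor (rim top 9 mm above the bench). Origin: the centre of the recess, on the underside (bench level), so the surface of its floor is at z = +4 mm; z up. Recess hexagonal, 58 mm across flats (the hexagon fits in turned any way); its y axis is square to a pair of sides.
- nest_bar: Nest of the oblong block: lies flat on the bench, fixed. A 4 mm thick floor of black rubber with a pale plywood rim round it, 9 mm wide and standing 5 mm above the floor (rim top 9 mm above the bench). Origin: the centre of the recess, on the underside (bench level), so the surface of its floor is at z = +4 mm; z up. Recess oblong, 74 mm along its x and 48 mm along its y.
- nest_pin: Nest of the pin: lies flat on the bench, fixed. A 4 mm thick floor of black rubber with a pale plywood rim round it, 9 mm wide and standing 5 mm above the floor (rim top 9 mm above the bench). Origin: the centre of the recess, on the underside (bench level), so the surface of its floor is at z = +4 mm; z up. Recess round, 44 mm across inside the rim.
There are look-alikes about, which are no part of the job. What is shaped like the part that bears square_center but purple or yellow is not meant.

How it is judged (in metres and radians):
At the end, for the whole second after the job is handed in: Each of the five pieces is at rest in its own nest: centre within 14 mm of the recess centre, standing flat on the recess floor (its centre 22 to 25.5 mm above the nest's underside), upright to 0.035 rad, released (horizontal distance between disc_center and nest_disc below 0.014 m and z of disc_center in the frame of nest_disc between 0.022 and 0.0255 m and angle between each of disc_center, square_center, hex_center, bar_center, pin_center's own z axis and vertical below 0.035 rad and linear speed of each of disc, square, hex, bar, pin below 0.02 m/s and horizontal distance between square_center and nest_square below 0.014 m and z of square_center in the frame of nest_square between 0.022 and 0.0255 m and horizontal distance between hex_center and nest_hex below 0.014 m and z of hex_center in the frame of nest_hex between 0.022 and 0.0255 m and horizontal distance between bar_center and nest_bar below 0.014 m and z of bar_center in the frame of nest_bar between 0.022 and 0.0255 m and horizontal distance between pin_center and nest_pin below 0.014 m and z of pin_center in the frame of nest_pin between 0.022 and 0.0255 m); the robot touches nothing.
It fails at once if a piece topples (leans more than 0.7 rad) (angle between any of disc_center, square_center, hex_center, bar_center, pin_center's own z axis and vertical above 0.7 rad).
It also fails if it takes over 136 s, if anything falls off the work surface, if the arm or the gripper's body presses on something with over 40 N, if the wrist force passes 120 N, or if a joint passes its speed limit or range.

## Working session

There is one attempt and no reset: what is moved stays moved. The work goes in short steps, Python scripts to look and compute and a tool call to move; the robot and the scene stay as the last step left them, time stands still between calls to the robot, and variables do not carry over. Pictures are saved under pics/ and viewed, and the job is handed in when it is done.

Besides the shell and the picture viewer there is one more tool, called after "Request:" as name(argument=value, ...), one argument or row to a line, values as JSON. send_rows: Moves the arm, as the interface text tells. Its arguments: {"type":"object","properties":{"steps":{"type":"array"},"force":{"type":"number"}},"required":["steps"]}

```bash
mkdir -p pics; ls; python3 - <<'E'
from workcell import arm
import cv2
s=arm.sense(); print({k:s[k] for k in('time_s','joints','eef_pos','eef_rot','grip_width')})
for n in('scene','top'):
    p,d=arm.grab_frame(n); cv2.imwrite(f'pics/{n}0.png',p[:,:,::-1]); m=arm.camera_model(n); print(n,m)
    for t in ['disc_center','square_center','hex_center','bar_center','pin_center','nest_disc','nest_square','nest_hex','nest_bar','nest_pin']:
        print(t,[( [round(float(v)) for v in r['position']],round(r['confidence'],2)) for r in arm.boxes_of(t,n)][:4])
E
```

```text
pics
{'time_s': 0.0, 'joints': array([65.61931336, 34.38595096, -0.147615  , 91.68069134,  0.1027209 ,
       54.02440333, -4.57142511]), 'eef_pos': array([ 247.63386065, -680.87005978,  217.74290789]), 'eef_rot': array([[ 3.41881130e-01, -9.39742978e-01, -6.54276025e-04],
       [-9.39741874e-01, -3.41881735e-01,  1.44556612e-03],
       [-1.58214563e-03,  1.20638798e-04, -9.99998741e-01]]), 'grip_width': 92.70149963310713}
scene {'mtx': array([[409.57106762,   0.        , 317.56396829],
       [  0.        , 409.57106762, 194.96153272],
       [  0.        ,   0.        ,   1.        ]]), 'k1': 0.013523643784907806, 'xyz': array([1169.41774152,    2.02021782,  860.74883326]), 'attitude': array([[ 0.00691824,  0.74615518, -0.66573612],
       [ 0.99993048,  0.00119539,  0.01173093],
       [ 0.00954891, -0.665771  , -0.74609503]])}
disc_center [([496, 172, 30], 0.53)]
square_center [([497, -98, 33], 0.98), ([525, 11, 42], 0.84), ([361, -94, 39], 0.64), ([360, -228, 41], 0.6)]
hex_center [([492, -109, 72], 0.54), ([645, 199, 5], 0.51)]
bar_center [([482, 171, 74], 0.85)]
pin_center [
[... 478 characters left out ...]
47 , 1274.65241402]), 'attitude': array([[-0.00669566, -0.98833119,  0.15217304],
       [-0.99993098,  0.0080866 ,  0.00852348],
       [-0.00965459, -0.15210547, -0.98831711]])}
disc_center [([459, 170, 42], 0.5), ([542, -424, 6], 0.2)]
square_center [([346, -228, 37], 0.88), ([463, -98, 39], 0.79), ([504, 11, 42], 0.77), ([354, -96, 36], 0.73)]
hex_center [([467, -102, 79], 0.45)]
bar_center [([463, 172, 86], 0.61), ([556, 415, 4], 0.42), ([473, -110, 122], 0.36)]
pin_center [([461, 173, 83], 0.68)]
nest_disc [([657, -221, 2], 0.73)]
nest_square [([641, 204, 1], 0.81)]
nest_hex [([555, 420, 5], 0.94)]
nest_bar [([677, -10, 2], 0.58)]
nest_pin [([545, -425, 3], 0.8), ([462, 170, 82], 0.4)]
```

View pics/scene0.png

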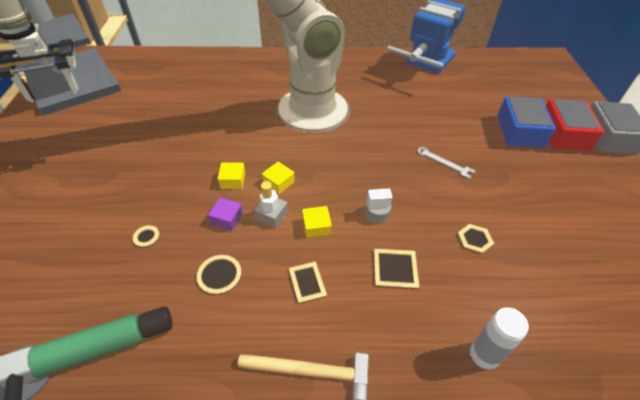

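View pics/top0.png

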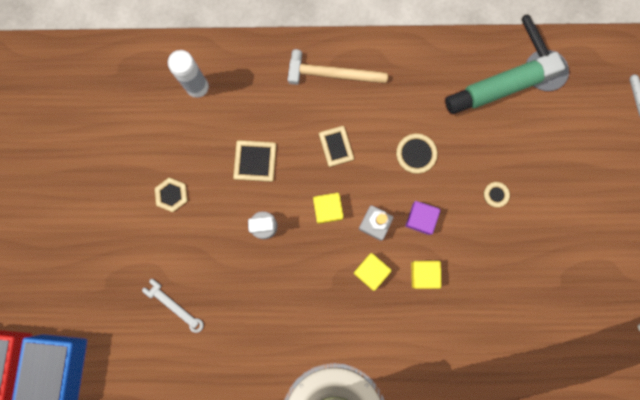

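The top picture shows the square+hex+pin stack at (376,222), with yellow and purple look-alikes beside it at (328,208), (373,271) and (423,217). The disc+bar stack is at (262,225). The nests are at (255,160) square, (336,146) bar, (417,153) disc, (497,194) pin and (171,194) hex. Next I measure them from depth.

```bash
cat > h.py <<'E'
import numpy as np,cv2
from workcell import arm
def cloud(n):
    p,d=arm.grab_frame(n); m=arm.camera_model(n)
    K=m['mtx']; v,u=np.mgrid[:400,:640]
    uv=np.stack([u,v],-1).reshape(-1,1,2).astype(float)
    q=cv2.undistortPoints(uv,K,np.array([m['k1'],0,0,0.])).reshape(400,640,2)
    c=np.dstack([q*d[...,None],d]); w=c@m['attitude'].T+m['xyz']; w[d==0]=np.nan
    return p,w
def rect(P):
    r=cv2.minAreaRect(P.astype(np.float32)); return [round(float(x),1) for x in (*r[0],*r[1],r[2])]
def layer(w,c,r,z0,z1):
    m=(np.hypot(w[...,0]-c[0],w[...,1]-c[1])<r)&(w[...,2]>z0)&(w[...,2]<z1)
    return m
E
python3 - <<'E'
from h import *
for n in('top','scene'):
    p,w=cloud(n)
    b=layer(w,(560,300),60,-20,20); print(n,'bench z',np.nanmedian(w[b][:,2]),w[b][:,2].std())
    for nm,c,r,z0,z1 in [('pin',(465,-105),60,108,135),('hex',(465,-105),60,70,100),('sq',(465,-105),60,33,48),('bar',(463,172),60,70,100),('disc',(463,172),60,33,48),
       ('Y1',(504,11),55,33,48),('Y2',(354,-96),55,33,48),('Y3',(346,-228),55,33,48),('P',(463,-215),55,33,48)]:
        m=layer(w,c,r,z0,z1); P=w[m]
        if len(P)<4: print(nm,len(P));continue
        print(nm,len(P),P.mean(0).round(1),'zmed',np.median(P[:,2]).round(1),'rect',rect(P[:,:2]))
    # nests: black floor mask by colour
    g=p.astype(int); dark=(g.max(2)<60)
    hsv=cv2.cvtColor(p,cv2.COLOR_RGB2HSV)
    for nm,c,r in [('nd',(657,-221),60),('ns',(641,202),62),('nh',(555,418),45),('nb',(680,-11),52),('np',(547,-424),40)]:
        near=np.hypot(w[...,0]-c[0],w[...,1]-c[1])<r
        m=near&dark&(w[...,2]<20); P=w[m]
        m2=near&(p[...,2]>110)&(w[...,2]<25); Q=w[m2]
        print(nm,len(P),P.mean(0).round(1),rect(P[:,:2]),'rim',len(Q),rect(Q[:,:2]),'z',np.median(Q[:,2]).round(1))
E
python3 - <<'E'
import cv2
a=cv2.imread('pics/top0.png')[130:300,150:520]; cv2.imwrite('pics/top0c.png',cv2.resize(a,None,fx=2.1,fy=2.1,interpolation=cv2.INTER_CUBIC))
a=cv2.imread('pics/scene0.png')[150:310,200:440]; cv2.imwrite('pics/scene0c.png',cv2.resize(a,None,fx=3.2,fy=3.2,interpolation=cv2.INTER_CUBIC))
E
```

```text
top bench z 0.3541281302968855 2.5331226732501815
pin 99 [ 473.4 -113.   119.6] zmed 120.0 rect [473.2, -113.3, 23.5, 23.8, 89.7]
hex 139 [ 472.5 -105.9   80.9] zmed 80.3 rect [475.1, -110.2, 43.2, 40.4, 84.7]
sq 381 [ 469.7 -103.6   39.7] zmed 39.6 rect [473.5, -108.1, 62.6, 64.4, 62.4]
bar 294 [466.1 174.6  80.2] zmed 80.3 rect [466.5, 174.9, 30.1, 55.4, 6.1]
disc 226 [469.1 171.9  40. ] zmed 39.8 rect [469.9, 171.7, 64.9, 57.4, 7.8]
Y1 646 [511.6  12.1  39.8] zmed 39.9 rect [512.1, 12.1, 64.6, 63.7, 8.7]
Y2 682 [352.1 -96.1  39.8] zmed 39.8 rect [352.3, -96.2, 64.0, 63.8, 48.5]
Y3 683 [ 344.6 -229.5   39.6] zmed 39.6 rect [344.2, -229.7, 63.4, 64.6, 0.8]
P 609 [ 483.  -224.8   39.9] zmed 39.9 rect [484.1, -226.2, 64.6, 61.8, 70.4]
nd 42 [ 666.5 -230.1    3.5] [666.0, -228.6, 58.1, 44.0, 48.8] rim 556 [661.0, -222.3, 106.4, 107.6, 25.3] z 7.1
ns 44 [652.1 204.3   4.3] [644.5, 201.1, 60.1, 63.5, 2.4] rim 604 [645.3, 203.8, 105.4, 107.7, 86.0] z 8.3
nh 25 [561.7 421.1   4.8] [562.3, 420.1, 40.1, 25.5, 67.4] rim 444 [555.0, 418.2, 85.2, 80.7, 68.1] z 8.3
nb 19 [688.2 -11.2   3.4] [687
[... 771 characters left out ...]
 47.2]
Y3 404 [ 347.4 -229.7   39.9] zmed 40.2 rect [345.3, -230.4, 64.1, 65.6, 89.8]
P 445 [ 483.9 -224.6   40.2] zmed 40.2 rect [483.2, -226.5, 65.2, 64.0, 69.5]
nd 0 [nan nan nan] [0.0, 0.0, 0.0, 0.0, 0.0] rim 502 [654.2, -222.8, 111.6, 102.8, 9.9] z 7.5
ns 0 [nan nan nan] [0.0, 0.0, 0.0, 0.0, 0.0] rim 522 [638.6, 203.4, 104.3, 108.3, 87.5] z 7.6
nh 0 [nan nan nan] [0.0, 0.0, 0.0, 0.0, 0.0] rim 300 [555.0, 419.1, 85.4, 76.7, 70.8] z 7.5
nb 0 [nan nan nan] [0.0, 0.0, 0.0, 0.0, 0.0] rim 457 [679.5, -10.2, 93.6, 69.5, 16.5] z 7.8
np 0 [nan nan nan] [0.0, 0.0, 0.0, 0.0, 0.0] rim 246 [543.7, -426.1, 70.4, 63.6, 20.4] z 7.3<stdin>:17: RuntimeWarning: Mean of empty slice.
  ret = um.true_divide(
```

View pics/top0c.png

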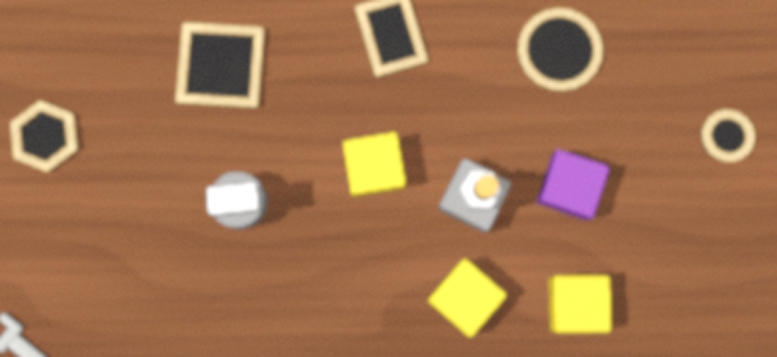

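View pics/scene0c.png

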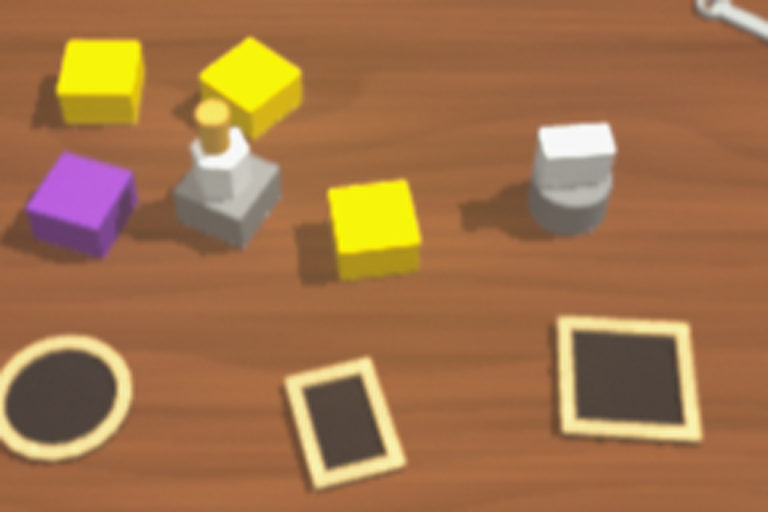

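```bash
cat >> h.py <<'E'
def toplane(uv,n,z):
    m=arm.camera_model(n); q=cv2.undistortPoints(np.asarray(uv,float).reshape(-1,1,2),m['mtx'],np.array([m['k1'],0,0,0.])).reshape(-1,2)
    r=np.c_[q,np.ones(len(q))]@m['attitude'].T; t=(z-m['xyz'][2])/r[:,2]; return (m['xyz']+r*t[:,None])[:,:2]
E
python3 - <<'E'
from h import *
for n in('top','scene'):
    p,w=cloud(n); hsv=cv2.cvtColor(p,cv2.COLOR_RGB2HSV)
    for nm,c,r in [('nd',(657,-221),70),('ns',(641,202),75),('nh',(555,418),58),('nb',(680,-11),62),('np',(547,-424),50)]:
        near=np.hypot(w[...,0]-c[0],w[...,1]-c[1])<r
        rim=(near&(p[...,2]>105)&(p[...,0]>170)).astype(np.uint8)
        cs,_=cv2.findContours(rim,cv2.RETR_CCOMP,cv2.CHAIN_APPROX_NONE)
        cs=sorted(cs,key=cv2.contourArea)[::-1][:2]
        out=[]
        for k in cs:
            P=toplane(k[:,0],n,9); M=cv2.moments(P.astype(np.float32)); out.append(([round(M['m10']/M['m00'],1),round(M['m01']/M['m00'],1)],rect(P)[2:]))
        print(n,nm,out)
E
```

```text
top nd [([659.2, -220.7], [105.4, 106.1, 43.2]), ([659.1, -221.0], [83.3, 81.5, 43.1])]
top ns [([643.4, 202.7], [104.6, 105.8, 86.1]), ([642.9, 202.3], [83.1, 83.3, 86.1])]
top nh [([554.8, 419.3], [88.5, 81.2, 7.2]), ([554.9, 419.1], [58.7, 61.3, 45.8])]
top nb [([681.0, -10.8], [97.6, 70.9, 15.8]), ([680.6, -11.3], [75.1, 51.1, 14.4])]
top np [([548.2, -423.1], [64.2, 65.8, 86.8]), ([548.5, -423.2], [41.1, 43.3, 43.4])]
scene nd [([658.0, -221.1], [104.5, 101.1, 6.8]), ([658.3, -221.1], [84.5, 82.8, 45.9])]
scene ns [([642.0, 202.2], [101.7, 103.4, 86.1]), ([642.0, 201.8], [85.0, 84.5, 86.2])]
scene nh [([553.9, 418.4], [86.1, 79.1, 8.8]), ([554.1, 418.5], [59.3, 64.7, 35.9])]
scene nb [([679.7, -11.2], [94.7, 67.7, 16.1]), ([680.0, -11.4], [75.9, 50.2, 16.1])]
scene np [([547.3, -423.2], [65.0, 61.0, 16.3]), ([547.4, -422.7], [40.2, 43.7, 61.6])]
```

Request:
send_rows(
  steps=[
    [40,100,0,0,0,0,70],
    [75,190,0,0,0,0,70],
    [110,280,0,0,0,0,70],
    [145,370,0,0,0,0,70],
    [180,450,0,0,0,0,70],
    [205,515,0,0,0,0,70],
    [220,550,0,0,0,0,70],
    [226,567,0,0,0,0,70],
    [226,567.5,0,0,0,0,70],
    [226,567.5,0,0,0,0,70],
    [226,567.5,0,0,0,0,70],
    [226,567.5,0,0,0,0,70],
    [226,567.5,0,0,0,0,70],
    [226,567.5,0,0,0,0,70],
    [226,567.5,0,0,0,0,70],
    [226,567.5,0,0,0,0,70],
    [226,567.5,0,0,0,0,70],
  ],
  force=30,
)

```text
time_s: 3.0
eef_pos: [473.2, -115.5, 218.6]
eef_rot: [[0.339, -0.941, -0.0], [-0.941, -0.339, -0.0], [0.0, 0.0, -1.0]]
contact_force: [0.3, 0.5, -0.4]
grip_width: 70.0
```

```bash
python3 - <<'E'
from h import *
for i in range(3): arm.grab_frame('top'); print(arm.sense()['eef_pos'].round(2), arm.sense()['joints'].round(2))
E
```

```text
[ 473.3  -115.31  218.64] [ 10.96  18.25  -5.11 121.94   2.52  39.91 -65.99]
[ 473.38 -115.06  218.61] [ 10.95  18.26  -5.13 121.94   2.52  39.91 -66.  ]
[ 473.47 -114.78  218.64] [ 10.92  18.26  -5.14 121.93   2.52  39.91 -66.01]
```

Request:
send_rows(
  steps=[
    [0,0,-20,0,0,0,60],
    [0,0,-45,0,0,0,60],
    [0,0,-70,0,0,0,60],
    [0,0,-90,0,0,0,60],
    [0,0,-110,0,0,0,60],
    [0,0,-120,0,0,0,60],
    [0,0,-126,0,0,0,60],
    [0,0,-130,0,0,0,60],
    [0,0,-130,0,0,0,60],
    [0,0,-130,0,0,0,60],
  ],
)

```text
time_s: 4.15
eef_pos: [474.1, -113.9, 89.2]
eef_rot: [[0.342, -0.94, 0.001], [-0.94, -0.342, -0.0], [0.0, -0.001, -1.0]]
contact_force: [0.6, -0.0, -0.2]
grip_width: 60.0
```

Request:
send_rows(
  steps=[
    [0,0,0,0,0,0,34],
    [0,0,0,0,0,0,32],
    [0,0,0,0,0,0,30],
    [0,0,0,0,0,0,29],
    [0,0,0,0,0,0,28],
    [0,0,0,0,0,0,27],
    [0,0,0,0,0,0,26],
    [0,0,0,0,0,0,24],
    [0,0,0,0,0,0,20],
    [0,0,0,0,0,0,20],
    [0,0,0,0,0,0,20],
  ],
  force=25,
)

```text
time_s: 5.25
eef_pos: [473.9, -113.9, 88.7]
eef_rot: [[0.342, -0.94, 0.0], [-0.94, -0.342, -0.0], [0.0, -0.0, -1.0]]
contact_force: [1.1, -1.3, 1.2]
grip_width: 25.7
```

Request:
send_rows(
  steps=[
    [0,0,5,0,0,0,20],
    [0,0,15,0,0,0,20],
    [0,0,30,0,0,0,20],
    [0,0,42,0,0,0,20],
    [0,-15,48,0,0,0,20],
    [5,-35,50,0,0,0,20],
    [15,-65,50,0,0,0,20],
    [23,-98,50,0,0,0,20],
    [31,-131,50,0,0,0,20],
    [39,-164,50,0,0,0,20],
    [47,-197,50,0,0,0,20],
    [55,-230,45,0,0,0,20],
    [63,-260,30,0,0,0,20],
    [69,-285,10,0,0,0,20],
    [73,-300,-10,0,0,0,20],
    [74,-307,-25,0,0,0,20],
    [74,-309.5,-40,0,0,0,20],
    [74,-309.5,-50,0,0,0,20],
    [74,-309.5,-55,0,0,0,20],
    [74,-309.5,-55,0,0,0,20],
  ],
)

```text
time_s: 7.25
eef_pos: [547.8, -422.2, 33.3]
eef_rot: [[0.343, -0.939, -0.001], [-0.939, -0.343, 0.001], [-0.001, 0.0, -1.0]]
contact_force: [0.6, -0.4, -1.9]
grip_width: 25.7
```

```bash
python3 - <<'E'
from h import *
p,w=cloud('top'); cv2.imwrite('pics/t1.png',cv2.resize(p[130:300,150:520,::-1],None,fx=2.1,fy=2.1,interpolation=cv2.INTER_CUBIC))
print(arm.sense()['eef_pos'],arm.sense()['grip_width'])
np.savez('after_pin.npz',pt=p,wt=w)
ps,ws=cloud('scene'); np.savez('after_pin.npz',pt=p,wt=w,ps=ps,ws=ws)
for n,p,w in (('top',p,w),('scene',ps,ws)):
    m=layer(w,(470,-109),40,70,92)&(p.min(2)>140 if n=='top' else True)
    k=max(cv2.findContours(m.astype(np.uint8),cv2.RETR_EXTERNAL,cv2.CHAIN_APPROX_NONE)[0],key=cv2.contourArea)
    P=toplane(k[:,0],n,80); M=cv2.moments(P.astype(np.float32)); h=cv2.convexHull(P.astype(np.float32))[:,0]
    print(n,M['m10']/M['m00'],M['m01']/M['m00'],'rect',rect(P),len(P))
    a=np.radians(np.arange(0,180,3)); wd=[np.ptp(h@[np.cos(t),np.sin(t)]) for t in a]; W=np.array(wd)
    S=W.reshape(3,20).mean(0); print((S.argmin()*3),S.round(1))
E
```

```text
[ 548.07070058 -422.54127257   33.88346271] 25.406128852902164
top 474.85000002573616 -110.74762885894997 rect [475.0, -110.2, 43.6, 40.7, 82.4] 51
54 [41.2 42.  42.7 43.4 43.9 44.3 44.6 44.7 44.8 44.7 44.5 44.3 44.  43.5
 43.  42.3 41.7 41.  40.4 40.5]
scene 477.6447181467568 -111.23617383884122 rect [477.5, -111.2, 50.0, 41.4, 28.2] 45
57 [44.8 45.6 46.2 46.7 47.2 47.5 47.7 47.9 48.  48.  47.8 47.5 47.3 47.1
 46.8 46.4 46.  45.5 45.  44.6]
```

View pics/t1.png

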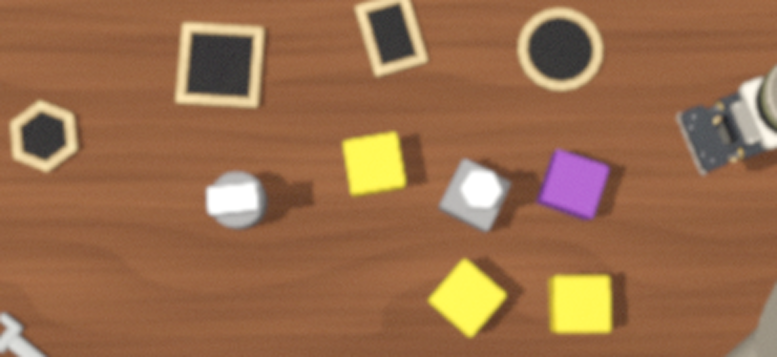

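The hexagon now shows clear, white, at (481,188) in the zoomed picture, with flat normals at about 55 + 60k degrees. I'll set the pin down.

Request:
send_rows(
  steps=[
    [0,0,-6,0,0,0,20],
    [0,0,-11,0,0,0,20],
    [0,0,-15,0,0,0,20],
    [0,0,-18,0,0,0,20],
    [0,0,-19.5,0,0,0,20],
    [0,0,-20.5,0,0,0,20],
    [0,0,-21,0,0,0,20],
    [0,0,-21,0,0,0,20],
    [0,0,-21,0,0,0,27],
    [0,0,-21,0,0,0,29],
    [0,0,-21,0,0,0,33],
    [0,0,-21,0,0,0,45],
    [0,0,-21,0,0,0,55],
    [0,0,-10,0,0,0,60],
    [0,0,10,0,0,0,60],
    [0,0,40,0,0,0,60],
    [0,0,80,0,0,0,60],
    [0,0,120,0,0,0,60],
    [0,0,130,0,0,0,60],
    [0,0,130,0,0,0,60],
  ],
)

```text
time_s: 9.35
eef_pos: [548.6, -424.0, 166.4]
eef_rot: [[0.342, -0.94, 0.003], [-0.94, -0.342, -0.002], [0.003, -0.002, -1.0]]
contact_force: [-0.1, 0.1, -0.1]
grip_width: 60.0
```

Request:
send_rows(
  steps=[
    [-5,25,0,0,0,0.02,60],
    [-14,60,0,0,0,0.05,60],
    [-23,100,0,0,0,0.08,60],
    [-33,140,0,0,0,0.096,62],
    [-42,180,0,0,0,0.096,62],
    [-52,225,0,0,0,0.096,62],
    [-62,265,0,0,0,0.096,62],
    [-69,295,0,0,0,0.096,62],
    [-72,308,0,0,0,0.096,62],
    [-72.6,312.8,-10,0,0,0.096,62],
    [-72.6,312.8,-25,0,0,0.096,62],
    [-72.6,312.8,-40,0,0,0.096,62],
    [-72.6,312.8,-60,0,0,0.096,62],
    [-72.6,312.8,-80,0,0,0.096,62],
    [-72.6,312.8,-97,0,0,0.096,62],
    [-72.6,312.8,-108,0,0,0.096,62],
    [-72.6,312.8,-114,0,0,0.096,62],
    [-72.6,312.8,-115,0,0,0.096,62],
    [-72.6,312.8,-115,0,0,0.096,62],
    [-72.6,312.8,-115,0,0,0.096,62],
  ],
)

```text
time_s: 11.35
eef_pos: [475.5, -110.7, 49.1]
eef_rot: [[0.43, -0.903, 0.001], [-0.903, -0.43, -0.0], [0.001, -0.001, -1.0]]
contact_force: [-0.3, -0.7, -0.9]
grip_width: 62.1
```

Request:
send_rows(
  steps=[
    [0,0,0,0,0,0,50],
    [0,0,0,0,0,0,46],
    [0,0,0,0,0,0,44],
    [0,0,0,0,0,0,43],
    [0,0,0,0,0,0,42],
    [0,0,0,0,0,0,41],
    [0,0,0,0,0,0,40],
    [0,0,0,0,0,0,38],
    [0,0,0,0,0,0,34],
    [0,0,0,0,0,0,34],
    [0,0,0,0,0,0,34],
  ],
  force=25,
)

```text
time_s: 12.45
eef_pos: [475.3, -110.6, 48.7]
eef_rot: [[0.43, -0.903, 0.0], [-0.903, -0.43, -0.0], [0.0, -0.0, -1.0]]
contact_force: [0.6, -1.8, 2.0]
grip_width: 40.5
```

```bash
python3 - <<'E'
from h import *
p,w=cloud('scene'); cv2.imwrite('pics/s2.png',cv2.resize(p[130:290,100:420,::-1],None,fx=2.4,fy=2.4,interpolation=cv2.INTER_CUBIC))
print(arm.sense()['eef_pos'],arm.sense()['eef_rot'][:,0],arm.sense()['contact_force'])
m=layer(w,(548,-423),40,35,60); print(w[m].mean(0),rect(w[m][:,:2]),m.sum())
E
```

```text
[ 475.33096997 -110.60658963   48.66718809] [ 4.30215528e-01 -9.02726186e-01  1.78476943e-04] [ 0.56110715 -1.75513333  1.7186494 ]
[ 550.59788219 -420.24612495   41.61782149] [549.0, -421.1, 24.2, 24.5, 72.4] 86
```

View pics/s2.png

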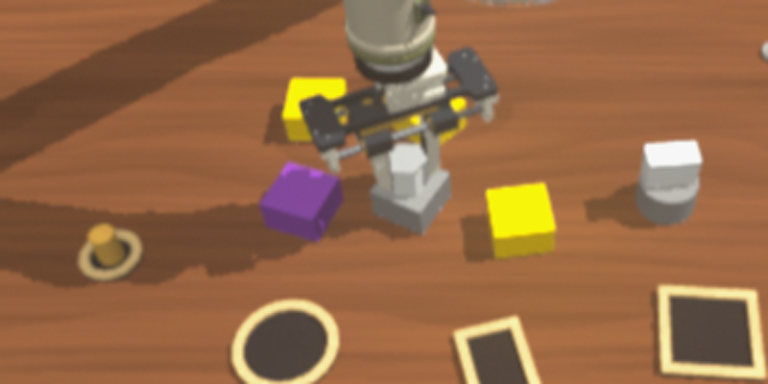

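The picture shows the pin standing in its nest at (108,245) and the jaws closed on the hexagon at (405,170). Lifting it to its nest.

Request:
send_rows(
  steps=[
    [0,0,5,0,0,0,34],
    [0,0,15,0,0,0,34],
    [0,0,30,0,0,0,34],
    [0,0,50,0,0,0,34],
    [0,5,70,0,0,0,34],
    [2,20,85,0,0,0,34],
    [6,45,95,0,0,0,34],
    [12,80,100,0,0,0,34],
    [18,120,100,0,0,0,34],
    [24,160,100,0,0,0,34],
    [30,200,100,0,0,0,34],
    [36,240,100,0,0,0,34],
    [42,280,100,0,0,0,34],
    [48,320,100,0,0,0,34],
    [54,360,100,0,0,0,34],
    [60,400,95,0,0,0,34],
    [66,440,85,0,0,0,34],
    [71,475,70,0,0,0,34],
    [75,503,55,0,0,0,34],
    [78,520,40,0,0,0,34],
  ],
)

```text
time_s: 14.5
eef_pos: [552.0, 412.5, 88.5]
eef_rot: [[0.433, -0.902, -0.001], [-0.902, -0.433, 0.001], [-0.001, 0.0, -1.0]]
contact_force: [0.1, -0.6, -1.7]
grip_width: 39.9
```

Request:
send_rows(
  steps=[
    [1.2,7,-15,0,0,0,34],
    [1.2,9.3,-30,0,0,0,34],
    [1.2,9.3,-42,0,0,0,34],
    [1.2,9.3,-52,0,0,0,34],
    [1.2,9.3,-60,0,0,0,34],
    [1.2,9.3,-66,0,0,0,34],
    [1.2,9.3,-70,0,0,0,34],
    [1.2,9.3,-73,0,0,0,34],
    [1.2,9.3,-75,0,0,0,34],
    [1.2,9.3,-76,0,0,0,34],
    [1.2,9.3,-76,0,0,0,34],
    [1.2,9.3,-76,0,0,0,41],
    [1.2,9.3,-76,0,0,0,43],
    [1.2,9.3,-76,0,0,0,47],
    [1.2,9.3,-76,0,0,0,60],
    [1.2,9.3,-76,0,0,0,70],
    [1.2,9.3,-60,0,0,0,70],
    [1.2,9.3,-30,0,0,0,70],
    [1.2,9.3,10,0,0,0,70],
    [1.2,9.3,40,0,0,0,70],
  ],
)

```text
time_s: 16.5
eef_pos: [554.8, 419.1, 132.0]
eef_rot: [[0.43, -0.903, 0.001], [-0.903, -0.43, 0.001], [-0.001, -0.002, -1.0]]
contact_force: [0.3, 0.2, 0.3]
grip_width: 69.7
```

```bash
python3 - <<'E'
from h import *
P={}
for n in('top','scene'):
    p,w=cloud(n); cv2.imwrite(f'pics/{n}3.png',p[100:300,:,::-1] if n=='top' else p[120:320,80:560,::-1])
    for nm,c,z0,z1 in [('pin',(548,-423),35,60),('hex',(554.4,418.8),35,60),('sq',(473,-108),30,50),('bar',(466,174),70,92)]:
        m=layer(w,c,48,z0,z1)
        ks=cv2.findContours(m.astype(np.uint8),cv2.RETR_EXTERNAL,cv2.CHAIN_APPROX_NONE)[0]
        if not ks: continue
        k=max(ks,key=cv2.contourArea); Q=toplane(k[:,0],n,np.median(w[m][:,2])); M=cv2.moments(Q.astype(np.float32))
        print(n,nm,round(M['m10']/M['m00'],1),round(M['m01']/M['m00'],1),rect(Q),'z',np.median(w[m][:,2]).round(1))
print(arm.sense()['eef_pos'],arm.sense()['time_s'])
E
```

```text
top pin 547.0 -420.3 [546.6, -420.5, 25.5, 22.9, 89.5] z 43.4
top hex 552.4 419.0 [551.4, 418.6, 45.5, 41.1, 28.0] z 44.3
top sq 473.1 -107.8 [472.7, -107.6, 62.3, 64.2, 62.6] z 39.9
top bar 466.1 174.7 [466.2, 174.6, 30.9, 56.6, 5.9] z 80.2
scene pin 551.7 -419.8 [551.9, -418.8, 31.7, 23.5, 47.2] z 42.7
scene hex 556.0 416.4 [556.2, 416.2, 39.4, 49.3, 55.5] z 42.7
scene sq 476.6 -108.5 [477.8, -108.7, 68.6, 71.6, 62.7] z 40.1
scene bar 470.2 173.3 [470.6, 173.4, 38.2, 57.3, 3.4] z 80.1
[556.55447658 420.47045543 134.69807205] 16.6
```

View pics/top3.png

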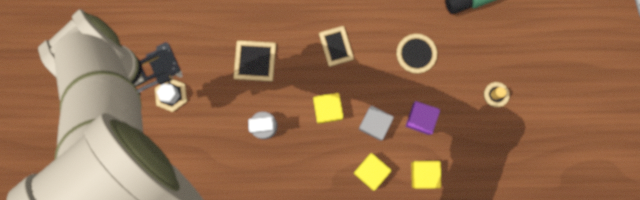

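View pics/scene3.png

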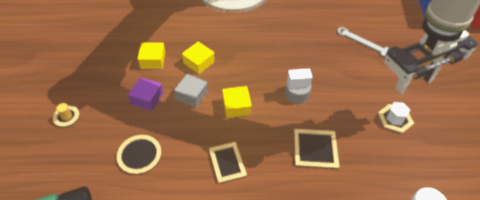

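The pin and the hexagon both sit in their nests, at (499,93) and (170,93) in the top picture. Next the bar.

Request:
send_rows(
  steps=[
    [-5,-15,0,0,0,0.1,60],
    [-15,-40,0,0,0,0.24,56],
    [-25,-70,0,0,0,0.38,56],
    [-36,-100,0,0,0,0.52,56],
    [-47,-130,0,0,0,0.66,56],
    [-58,-160,0,0,0,0.8,56],
    [-69,-190,0,0,0,0.94,56],
    [-78,-215,0,0,0,1.07,56],
    [-84,-232,0,0,0,1.17,56],
    [-88,-244,0,0,0,1.222,56],
    [-88,-244.2,0,0,0,1.222,56],
    [-88,-244.2,0,0,0,1.222,56],
    [-88,-244.2,-15,0,0,1.222,56],
    [-88,-244.2,-35,0,0,1.222,56],
    [-88,-244.2,-55,0,0,1.222,56],
    [-88,-244.2,-70,0,0,1.222,56],
    [-88,-244.2,-77,0,0,1.222,56],
    [-88,-244.2,-79,0,0,1.222,56],
    [-88,-244.2,-79,0,0,1.222,56],
    [-88,-244.2,-79,0,0,1.222,56],
  ],
)

```text
time_s: 18.6
eef_pos: [466.8, 174.9, 50.2]
eef_rot: [[0.995, 0.096, 0.001], [0.096, -0.995, 0.0], [0.001, -0.0, -1.0]]
contact_force: [-0.5, -0.3, -0.8]
grip_width: 56.1
```

Request:
send_rows(
  steps=[
    [0,0,0,0,0,0,45],
    [0,0,0,0,0,0,38],
    [0,0,0,0,0,0,34],
    [0,0,0,0,0,0,33],
    [0,0,0,0,0,0,32],
    [0,0,0,0,0,0,31],
    [0,0,0,0,0,0,30],
    [0,0,0,0,0,0,28],
    [0,0,0,0,0,0,24],
    [0,0,0,0,0,0,24],
    [0,0,0,0,0,0,24],
  ],
  force=30,
)

```text
time_s: 19.7
eef_pos: [466.7, 174.7, 49.7]
eef_rot: [[0.995, 0.096, 0.0], [0.096, -0.995, 0.0], [0.0, -0.0, -1.0]]
contact_force: [3.2, -1.2, 3.4]
grip_width: 29.9
```

```bash
python3 - <<'E'
from h import *
p,w=cloud('scene'); cv2.imwrite('pics/s4.png',cv2.resize(p[130:290,260:500,::-1],None,fx=2.4,fy=2.4,interpolation=cv2.INTER_CUBIC))
s=arm.sense();print(s['eef_pos'],s['eef_rot'][:,0],s['joints'])
E
```

```text
[466.62673865 174.69107027  49.70226132] [9.95397593e-01 9.58302006e-02 4.51896487e-04] [-14.88653172  35.72750729 -17.39884301 127.96020987  30.46838494
  20.14550627 -52.56735695]
```

View pics/s4.png

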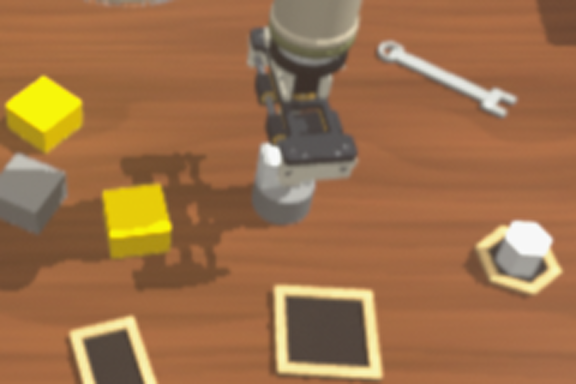

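Request:
send_rows(
  steps=[
    [0,0,5,0,0,0,24],
    [0,0,15,0,0,0,24],
    [0,0,30,0,0,0,24],
    [5,-3,45,0,0,0,24],
    [15,-12,55,0,0,-0.08,24],
    [28,-24,60,0,0,-0.18,24],
    [42,-36,60,0,0,-0.28,24],
    [57,-49,60,0,0,-0.38,24],
    [72,-62,60,0,0,-0.48,24],
    [87,-75,60,0,0,-0.58,24],
    [102,-88,60,0,0,-0.68,24],
    [117,-101,60,0,0,-0.78,24],
    [132,-114,60,0,0,-0.88,24],
    [147,-127,60,0,0,-0.98,24],
    [162,-140,60,0,0,-1.08,24],
    [176,-152,55,0,0,-1.17,24],
    [190,-164,45,0,0,-1.26,24],
    [202,-175,35,0,0,-1.34,24],
    [210,-182,25,0,0,-1.385,24],
    [213.9,-185.7,15,0,0,-1.394,24],
  ],
)

```text
time_s: 21.75
eef_pos: [680.4, -11.7, 64.2]
eef_rot: [[0.268, -0.963, -0.0], [-0.963, -0.268, 0.0], [-0.0, 0.0, -1.0]]
contact_force: [0.3, -0.6, -1.3]
grip_width: 30.0
```

Request:
send_rows(
  steps=[
    [0,0,-3,0,0,0,24],
    [0,0,-10,0,0,0,24],
    [0,0,-20,0,0,0,24],
    [0,0,-30,0,0,0,24],
    [0,0,-38,0,0,0,24],
    [0,0,-44,0,0,0,24],
    [0,0,-48,0,0,0,24],
    [0,0,-50,0,0,0,24],
    [0,0,-51,0,0,0,24],
    [0,0,-51,0,0,0,24],
    [0,0,-51,0,0,0,24],
    [0,0,-51,0,0,0,31],
    [0,0,-51,0,0,0,33],
    [0,0,-51,0,0,0,38],
    [0,0,-51,0,0,0,50],
    [0,0,-51,0,0,0,60],
    [0,0,-40,0,0,0,80],
    [0,0,0,0,0,0,85],
    [0,0,40,0,0,0,85],
    [0,0,60,0,0,0,85],
  ],
)

```text
time_s: 23.75
eef_pos: [681.7, -11.2, 128.8]
eef_rot: [[0.269, -0.963, 0.004], [-0.963, -0.269, 0.0], [0.001, -0.004, -1.0]]
contact_force: [0.4, -0.2, 0.1]
grip_width: 81.0
```

```bash
python3 - <<'E'
from h import *
for n in('top','scene'):
    p,w=cloud(n); cv2.imwrite(f'pics/{n}5.png',cv2.resize(p[100:300,140:540,::-1] if n=='top' else p[120:320,80:480,::-1],None,fx=2,fy=2,interpolation=cv2.INTER_CUBIC))
    for nm,c,z0,z1 in [('bar',(680,-11),35,60),('sq',(473,-108),30,50),('disc',(466,174),33,50)]:
        m=layer(w,c,46,z0,z1)
        ks=cv2.findContours(m.astype(np.uint8),cv2.RETR_EXTERNAL,cv2.CHAIN_APPROX_NONE)[0]
        if not ks: continue
        k=max(ks,key=cv2.contourArea); Q=toplane(k[:,0],n,np.median(w[m][:,2])); M=cv2.moments(Q.astype(np.float32))
        print(n,nm,round(M['m10']/M['m00'],1),round(M['m01']/M['m00'],1),rect(Q),'z',np.median(w[m][:,2]).round(1))
print(arm.sense()['eef_pos'],arm.sense()['time_s'])
E
```

```text
top disc 469.4 175.3 [469.9, 175.7, 64.4, 63.1, 45.1] z 40.1
scene bar 680.9 -11.1 [681.8, -10.9, 63.4, 30.8, 14.4] z 43.4
scene sq 466.7 -107.7 [476.3, -108.0, 68.4, 68.4, 62.7] z 40.2
scene disc 471.9 174.0 [471.9, 173.9, 63.3, 70.3, 85.1] z 40.2
[682.33677658 -11.22008273 129.11347782] 23.85
```

View pics/top5.png

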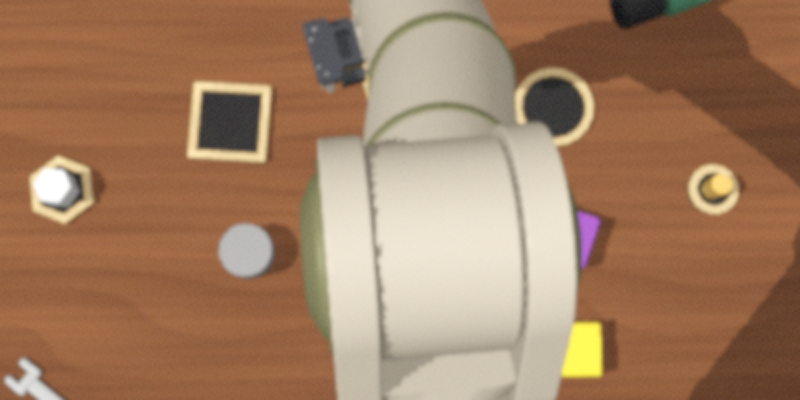

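View pics/scene5.png

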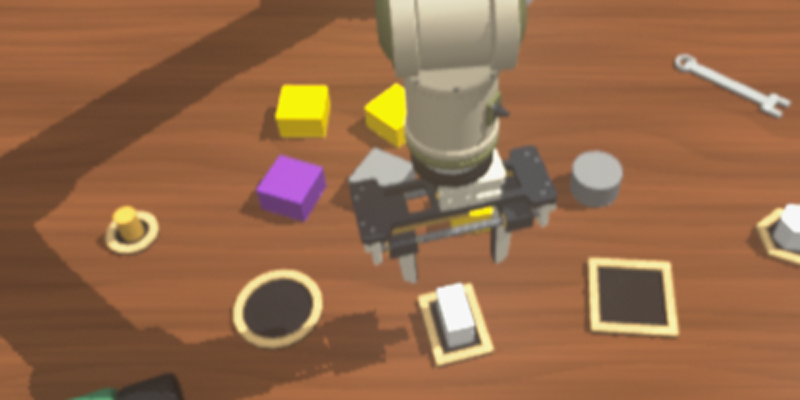

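The bar is in its nest at (455,315) in the scene picture, and the disc stands alone at (596,178). Next the square.

Request:
send_rows(
  steps=[
    [-10,-5,0,0,0,0.04,86],
    [-28,-13,0,0,0,0.11,86],
    [-50,-23,0,0,0,0.2,86],
    [-74,-34,0,0,0,0.3,86],
    [-98,-45,0,0,0,0.4,86],
    [-122,-57,0,0,0,0.5,86],
    [-146,-68,0,0,0,0.6,86],
    [-170,-79,0,0,0,0.7,86],
    [-190,-88,0,0,0,0.78,86],
    [-202,-94,0,0,0,0.815,86],
    [-207,-96.6,0,0,0,0.819,86],
    [-207.1,-96.7,0,0,0,0.819,86],
    [-207.1,-96.7,-20,0,0,0.819,86],
    [-207.1,-96.7,-45,0,0,0.819,86],
    [-207.1,-96.7,-70,0,0,0.819,86],
    [-207.1,-96.7,-90,0,0,0.819,86],
    [-207.1,-96.7,-104,0,0,0.819,86],
    [-207.1,-96.7,-111,0,0,0.819,86],
    [-207.1,-96.7,-114,0,0,0.819,86],
    [-207.1,-96.7,-114,0,0,0.819,86],
  ],
)

```text
time_s: 25.85
eef_pos: [473.6, -107.6, 10.5]
eef_rot: [[0.888, -0.461, 0.0], [-0.461, -0.888, -0.0], [0.0, 0.0, -1.0]]
contact_force: [0.5, -0.5, 0.3]
grip_width: 85.8
```

Request:
send_rows(
  steps=[
    [0,0,0,0,0,0,78],
    [0,0,0,0,0,0,72],
    [0,0,0,0,0,0,69],
    [0,0,0,0,0,0,67],
    [0,0,0,0,0,0,66],
    [0,0,0,0,0,0,65],
    [0,0,0,0,0,0,63],
    [0,0,0,0,0,0,60],
    [0,0,0,0,0,0,58],
    [0,0,0,0,0,0,58],
    [0,0,0,0,0,0,58],
  ],
  force=30,
)

```text
time_s: 26.95
eef_pos: [473.7, -108.0, 10.8]
eef_rot: [[0.887, -0.461, 0.001], [-0.461, -0.887, -0.0], [0.001, -0.0, -1.0]]
contact_force: [3.0, -2.1, 5.2]
grip_width: 64.0
```

```bash
python3 - <<'E'
from h import *
p,w=cloud('scene'); cv2.imwrite('pics/s6.png',cv2.resize(p[130:330,130:450,::-1],None,fx=2.4,fy=2.4,interpolation=cv2.INTER_CUBIC))
s=arm.sense();print(s['eef_pos'],s['eef_rot'][:,0],s['grip_width'],s['contact_force'])
E
```

```text
[ 473.72638459 -107.96547599   10.78302916] [ 0.88741943 -0.46096183  0.00097203] 63.503040944354495 [ 2.91037828 -1.99654883  5.60313653]
```

View pics/s6.png

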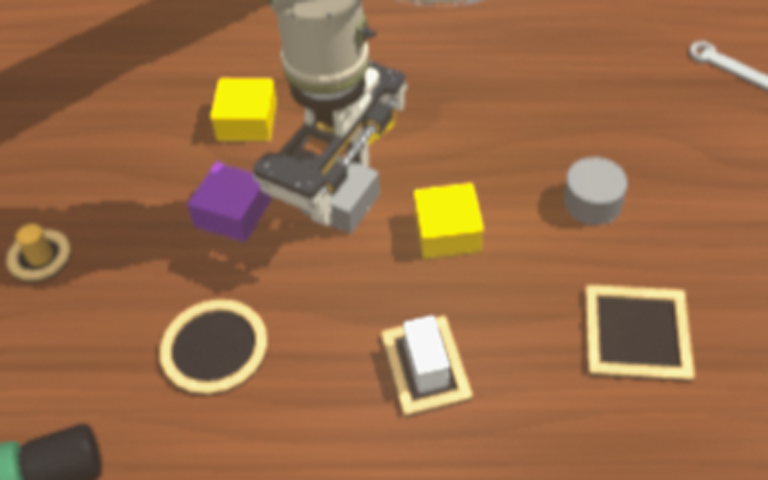

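The jaws hold the grey square at (350,195); the width reads 64 mm. Carrying it to its nest.

Request:
send_rows(
  steps=[
    [0,0,5,0,0,0,58],
    [0,0,15,0,0,0,58],
    [0,0,30,0,0,0,58],
    [0,0,48,0,0,0,58],
    [3,5,63,0,0,0.02,58],
    [9,16,72,0,0,0.05,58],
    [18,33,78,0,0,0.08,58],
    [30,55,80,0,0,0.11,58],
    [44,80,80,0,0,0.15,58],
    [58,106,80,0,0,0.19,58],
    [72,132,80,0,0,0.23,58],
    [86,158,80,0,0,0.27,58],
    [100,184,80,0,0,0.31,58],
    [114,210,80,0,0,0.34,58],
    [128,235,75,0,0,0.37,58],
    [141,258,65,0,0,0.39,58],
    [152,279,55,0,0,0.41,58],
    [161,295,48,0,0,0.412,58],
    [167,306,42,0,0,0.412,58],
    [169.3,310,36,0,0,0.412,58],
  ],
)

```text
time_s: 29.0
eef_pos: [642.5, 203.8, 46.1]
eef_rot: [[0.998, -0.066, -0.0], [-0.066, -0.998, 0.0], [-0.0, -0.0, -1.0]]
contact_force: [-0.6, 0.7, -2.2]
grip_width: 63.7
```

Request:
send_rows(
  steps=[
    [0,0,-4,0,0,0,58],
    [0,0,-10,0,0,0,58],
    [0,0,-16,0,0,0,58],
    [0,0,-22,0,0,0,58],
    [0,0,-26,0,0,0,58],
    [0,0,-29,0,0,0,58],
    [0,0,-31,0,0,0,58],
    [0,0,-32,0,0,0,58],
    [0,0,-32,0,0,0,58],
    [0,0,-32,0,0,0,58],
    [0,0,-32,0,0,0,65],
    [0,0,-32,0,0,0,67],
    [0,0,-32,0,0,0,72],
    [0,0,-32,0,0,0,80],
    [0,0,-32,0,0,0,88],
    [0,0,-25,0,0,0,90],
    [0,0,0,0,0,0,90],
    [0,0,30,0,0,0,90],
    [0,0,50,0,0,0,90],
    [0,0,50,0,0,0,90],
  ],
)

```text
time_s: 31.0
eef_pos: [644.1, 202.9, 100.1]
eef_rot: [[0.998, -0.067, 0.005], [-0.067, -0.998, 0.002], [0.005, -0.002, -1.0]]
contact_force: [0.4, 0.0, 0.0]
grip_width: 90.2
```

```bash
python3 - <<'E'
from h import *
for n in('top','scene'):
    p,w=cloud(n); cv2.imwrite(f'pics/{n}7.png',cv2.resize(p[100:300,140:540,::-1] if n=='top' else p[120:320,120:520,::-1],None,fx=2,fy=2,interpolation=cv2.INTER_CUBIC))
    for nm,c,z0,z1 in [('bar',(680,-11),35,60),('sq',(642,202),35,60),('disc',(468,174),33,50)]:
        m=layer(w,c,50,z0,z1)
        ks=cv2.findContours(m.astype(np.uint8),cv2.RETR_EXTERNAL,cv2.CHAIN_APPROX_NONE)[0]
        if not ks: continue
        k=max(ks,key=cv2.contourArea); Q=toplane(k[:,0],n,np.median(w[m][:,2])); M=cv2.moments(Q.astype(np.float32))
        print(n,nm,round(M['m10']/M['m00'],1),round(M['m01']/M['m00'],1),rect(Q),'z',np.median(w[m][:,2]).round(1))
print(arm.sense()['eef_pos'],arm.sense()['time_s'])
E
```

```text
scene bar 681.1 -11.0 [681.3, -11.0, 62.6, 30.8, 14.4] z 43.2
scene sq 648.6 190.4 [643.4, 200.3, 64.6, 72.0, 86.3] z 42.6
scene disc 472.1 173.9 [472.1, 173.9, 63.3, 70.3, 85.1] z 40.4
[642.58000705 201.98876981  97.06887748] 31.1
```

View pics/top7.png

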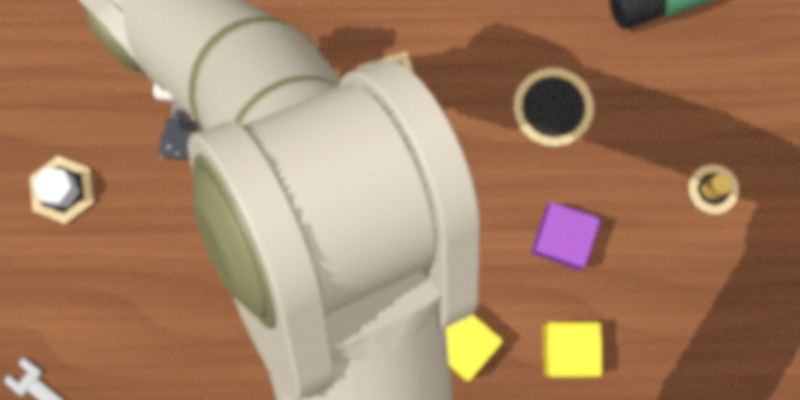

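View pics/scene7.png

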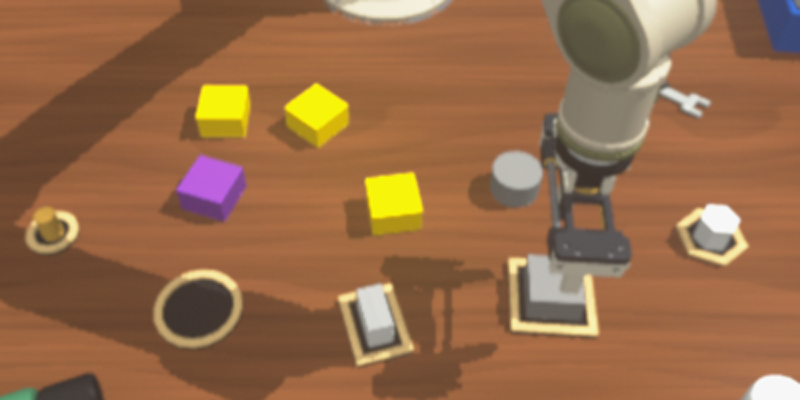

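The square is in its nest at (555,295) in the scene picture. Now the disc.

Request:
send_rows(
  steps=[
    [-8,-1,5,0,0,0,90],
    [-24,-4,5,0,0,0,90],
    [-45,-7,5,0,0,0,90],
    [-70,-11,5,0,0,0,90],
    [-95,-15,5,0,0,0,90],
    [-120,-19,5,0,0,0,90],
    [-143,-23,5,0,0,0,90],
    [-160,-26,5,0,0,0,90],
    [-170,-27,0,0,0,0,90],
    [-172.7,-27.4,0,0,0,0,90],
    [-172.7,-27.4,0,0,0,0,90],
    [-172.7,-27.4,0,0,0,0,90],
    [-172.7,-27.4,-15,0,0,0,90],
    [-172.7,-27.4,-35,0,0,0,90],
    [-172.7,-27.4,-55,0,0,0,90],
    [-172.7,-27.4,-70,0,0,0,90],
    [-172.7,-27.4,-80,0,0,0,90],
    [-172.7,-27.4,-85,0,0,0,90],
    [-172.7,-27.4,-86,0,0,0,90],
    [-172.7,-27.4,-86,0,0,0,90],
  ],
)

```text
time_s: 33.1
eef_pos: [470.0, 174.9, 10.8]
eef_rot: [[0.998, -0.067, 0.0], [-0.067, -0.998, 0.0], [0.0, -0.0, -1.0]]
contact_force: [0.8, 0.4, -0.7]
grip_width: 89.9
```

Request:
send_rows(
  steps=[
    [0,0,0,0,0,0,80],
    [0,0,0,0,0,0,74],
    [0,0,0,0,0,0,71],
    [0,0,0,0,0,0,69],
    [0,0,0,0,0,0,68],
    [0,0,0,0,0,0,67],
    [0,0,0,0,0,0,65],
    [0,0,0,0,0,0,62],
    [0,0,0,0,0,0,60],
    [0,0,0,0,0,0,60],
    [0,0,0,0,0,0,60],
  ],
  force=30,
)

```text
time_s: 34.2
eef_pos: [470.2, 174.9, 10.7]
eef_rot: [[0.998, -0.067, 0.001], [-0.067, -0.998, 0.0], [0.001, -0.0, -1.0]]
contact_force: [4.1, 0.2, 1.9]
grip_width: 65.4
```

```bash
python3 - <<'E'
from h import *
p,w=cloud('scene'); cv2.imwrite('pics/s8.png',cv2.resize(p[130:330,260:520,::-1],None,fx=2.4,fy=2.4,interpolation=cv2.INTER_CUBIC))
s=arm.sense();print(s['eef_pos'],s['eef_rot'][:,0],s['grip_width'],s['contact_force'],s['joints'].round(0))
m=layer(w,(642,202),50,35,60);print(rect(w[m][:,:2]),np.median(w[m][:,2]),m.sum())
E
```

```text
[470.14272625 174.90695663  10.74646488] [ 9.97751530e-01 -6.70187102e-02  6.13621601e-04] 65.5532006621346 [2.72577782 0.15011477 3.24785488] [-19.  40. -11. 129.  30.  14. -61.]
[641.3, 201.3, 64.2, 68.3, 85.9] 42.77932459682131 693
```

View pics/s8.png

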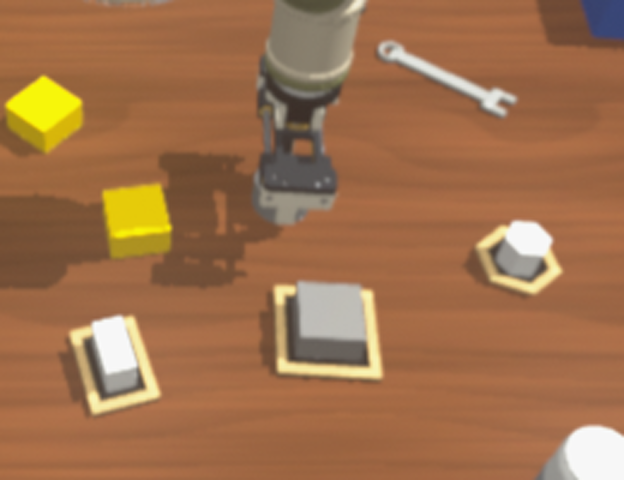

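The square stands flat in its nest at (330,320) and the disc is gripped at (290,200); the width reads 65.5 mm.

Request:
send_rows(
  steps=[
    [0,0,5,0,0,0,60],
    [0,0,15,0,0,0,60],
    [0,0,30,0,0,0,60],
    [0,0,48,0,0,0,60],
    [4,-8,63,0,0,0,60],
    [12,-24,74,0,0,0,60],
    [24,-50,80,0,0,0,60],
    [38,-80,80,0,0,0,60],
    [54,-113,80,0,0,0,60],
    [70,-147,80,0,0,0,60],
    [86,-180,80,0,0,0,60],
    [102,-214,80,0,0,0,60],
    [118,-247,80,0,0,0,60],
    [134,-280,80,0,0,0,60],
    [149,-312,78,0,0,0,60],
    [162,-340,70,0,0,0,60],
    [173,-363,62,0,0,0,60],
    [181,-380,54,0,0,0,60],
    [187,-391,46,0,0,0,60],
    [188.9,-395.8,40,0,0,0,60],
  ],
)

```text
time_s: 36.25
eef_pos: [658.5, -221.6, 49.9]
eef_rot: [[0.998, -0.068, -0.001], [-0.068, -0.998, 0.0], [-0.001, -0.0, -1.0]]
contact_force: [0.3, 0.3, -2.0]
grip_width: 65.4
```

Request:
send_rows(
  steps=[
    [0,0,-4,0,0,0,60],
    [0,0,-11,0,0,0,60],
    [0,0,-18,0,0,0,60],
    [0,0,-25,0,0,0,60],
    [0,0,-30,0,0,0,60],
    [0,0,-33,0,0,0,60],
    [0,0,-35,0,0,0,60],
    [0,0,-36,0,0,0,60],
    [0,0,-36,0,0,0,60],
    [0,0,-36,0,0,0,60],
    [0,0,-36,0,0,0,67],
    [0,0,-36,0,0,0,69],
    [0,0,-36,0,0,0,74],
    [0,0,-36,0,0,0,82],
    [0,0,-36,0,0,0,90],
    [0,0,-29,0,0,0,92],
    [0,0,0,0,0,0,92],
    [0,0,40,0,0,0,92],
    [0,0,80,0,0,0,92],
    [0,0,110,0,0,0,92],
  ],
)

```text
time_s: 38.25
eef_pos: [659.2, -221.0, 163.8]
eef_rot: [[0.998, -0.067, 0.002], [-0.067, -0.998, -0.0], [0.002, 0.0, -1.0]]
contact_force: [0.3, 0.7, 0.4]
grip_width: 92.1
```

Request:
send_rows(
  steps=[
    [-10,-10,20,0,0,0,92],
    [-30,-30,40,0,0,0,92],
    [-60,-60,60,0,0,0,92],
    [-90,-90,80,0,0,0,92],
    [-120,-120,100,0,0,0,92],
    [-150,-150,110,0,0,0,92],
    [-180,-180,115,0,0,0,92],
    [-210,-210,120,0,0,0,92],
    [-240,-240,120,0,0,0,92],
    [-265,-265,120,0,0,0,92],
    [-280,-280,120,0,0,0,92],
    [-280,-280,120,0,0,0,92],
    [-280,-280,120,0,0,0,92],
    [-280,-280,120,0,0,0,92],
    [-280,-280,120,0,0,0,92],
    [-280,-280,120,0,0,0,92],
    [-280,-280,120,0,0,0,92],
  ],
)

```text
time_s: 39.95
eef_pos: [379.3, -500.5, 280.6]
eef_rot: [[0.998, -0.066, 0.0], [-0.066, -0.998, -0.0], [0.0, -0.0, -1.0]]
contact_force: [0.6, -0.5, -0.5]
grip_width: 91.7
```

```bash
python3 - <<'E'
from h import *
for n in('top','scene'):
    p,w=cloud(n); cv2.imwrite(f'pics/{n}9.png',cv2.resize(p[100:300,140:540,::-1] if n=='top' else p[120:320,120:520,::-1],None,fx=2,fy=2,interpolation=cv2.INTER_CUBIC))
    for nm,c in [('bar',(680.3,-11.2)),('sq',(642.5,202.2)),('disc',(658.7,-221)),('hex',(554.4,418.8)),('pin',(547.9,-423.1))]:
        m=layer(w,c,50,38,60); P=w[m]
        print(n,nm,c,rect(P[:,:2]),'z',np.percentile(P[:,2],[10,50,90]).round(1),m.sum())
s=arm.sense();print(s['eef_pos'],s['time_s'],abs(s['qd']).max())
E
```

```text
top bar (680.3, -11.2) [678.2, -10.0, 56.9, 30.1, 15.3] z [41.  43.8 46.6] 254
top sq (642.5, 202.2) [640.6, 202.3, 64.6, 65.1, 86.4] z [41.  44.2 47.4] 625
top disc (658.7, -221) [657.2, -219.8, 63.1, 64.8, 45.6] z [40.6 43.9 47.1] 515
top hex (554.4, 418.8) [553.0, 420.1, 44.0, 40.7, 86.0] z [41.3 44.2 47.9] 232
top pin (547.9, -423.1) [546.8, -422.0, 25.2, 23.5, 86.9] z [40.1 43.1 46. ] 87
scene bar (680.3, -11.2) [679.7, -11.2, 58.0, 30.2, 13.9] z [41.  43.2 45.4] 308
scene sq (642.5, 202.2) [641.5, 201.3, 64.2, 67.7, 85.7] z [40.6 42.8 44.7] 667
scene disc (658.7, -221) [659.3, -220.4, 64.6, 64.0, 41.8] z [40.9 42.7 44.6] 566
scene hex (554.4, 418.8) [554.6, 416.6, 45.5, 40.8, 12.5] z [40.  42.6 44.6] 200
scene pin (547.9, -423.1) [548.1, -421.4, 25.6, 23.9, 1.5] z [40.  42.8 44.7] 79
[ 378.98796187 -500.80666894  280.65112132] 40.05 0.26702584994476336
```

View pics/top9.png

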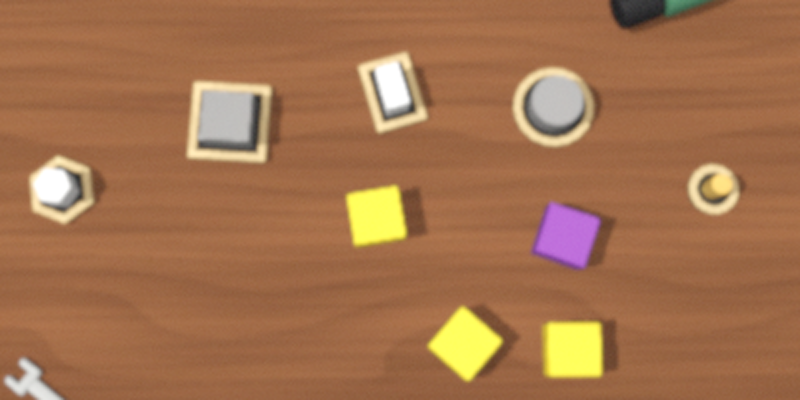

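View pics/scene9.png

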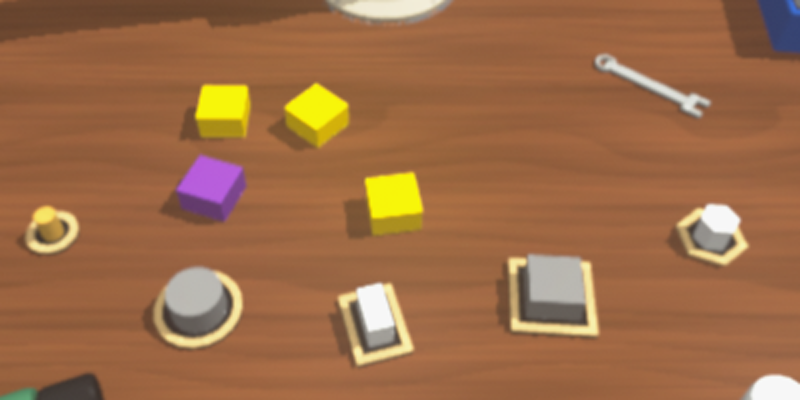

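All five pieces stand upright in their nests, within about 2.5 mm of centre and with their tops at about 43–44 mm. The arm is clear.

```bash
python3 -c "
from workcell import arm
print(arm.hand_in())"
```

```text
the job is handed in; nothing more can be done
None
```

I took both stacks apart and set all five pieces into their own nests, in the order pin, hexagon, bar, square, disc. The job was handed in at about 40 s of the 136 s allowed, and `hand_in` reports no verdict.

My last check, from both cameras with the arm clear, showed:
- **Position:** each piece is within about 2.5 mm of its recess centre, against a limit of 14 mm.
- **Height and standing:** the tops measure 42.6–44.2 mm, which matches standing flat on the 4 mm floor. All five look upright in the pictures, and none toppled on the way.
- **Look-alikes:** the yellow and purple blocks were left where they stood.

No check failed. The two cameras differ by up to about 2 mm in height and 3.5 mm sideways. The lower scene-camera heights put the piece centres at about 22.6 mm, close to the 22 mm lower limit.

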